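Set the raking light and hold a deed board out to the overhang mark

ROBOT

A 7-joint arm with a two-finger parallel gripper is mounted at the origin on the work surface; the furniture and walls round the work are solid. World frame = base frame: x ahead of the robot, y to its left, z up, the work surface at z = 0. Lengths are in m, angles in degrees, forces in N, time in s.
With the tool pointing down it reaches from about 0.425 to 0.875 m from the base axis. Payload 4.7 kg.
Tool frame: the origin (TCP) lies at the very end of the fingers, on their centre line; the grasp point (between the pads) lies 19 mm behind it; z points along the fingers, y is the direction in which the jaws open and shut (so a half turn about z gives the same grasp; the last joint's range is limited). The gripper opens to 87 mm and grips with 3 to 60 N. Pads are 19 mm wide; open, the fingers measure 117 mm over their backs; the gripper's body (75 mm by 190 mm) begins 51 mm behind the grasp point.
Start: joints at [-72.531, 18.392, -4.016, 83.108, 1.295, 78.541, -3.26], TCP at [0.186, 0.623, 0.223] pointing down, gripper open.
Joint ranges: [-163.93, 163.93], [-17.29, 119.83], [-79.2, 71.16], [3.27, 140.29], [-89.18, 269.18], [5.43, 117.66], [-154.24, 154.24]. Speed limits (degrees/s): [147.25, 147.25, 180, 180, 180, 180, 180].

INTERFACE

Orientations are given as [roll, pitch, yaw] about the fixed x, y, z axes, in that order (R = Rz(yaw) Ry(pitch) Rx(roll)).
In Python, from cell import * gives the robot as it stands.
- The arm moves only by the tool drive_tool, never from a script. Its argument "moves" is text: rows parted by semicolons, each of 5 numbers parted by spaces: the shift along the tool's x, y, z in m, then the turn about the tool's z in degrees, then the gripper's target within -1 to 1 (fully open at 1, half-way at 0, shut at -1). In form: x y z yaw fingers; .... A call has exactly 8 rows; each row is the pose to reach, as a shift and turn from the pose commanded when the call began, along the tool's axes at that moment; what a row does not reach only later rows make up. A row lasts 1/10 s, in which the tool goes at most 50 mm and 8.59 degrees, less where a joint would pass 70% of its speed; a pose out of reach is approached as far as the arm can. A call with a gripper value outside its range is refused whole. The fingers move at their own pace and stop on an object; "grip_force" is the grip in N (left out, the last holds). Time passes only in rows, so rows that repeat a pose let the fingers close, or fill a call up. It gives the time, the measured TCP pose, the force and the opening at its end, in the units of the state.
- get_obs(): the state, without advancing time (a new reading comes with each control period).
- read_camera(name): name is "scene" or "side" or "wrist"; returns (picture, depth): 400x640x3 uint8, red, green, blue; 400x640 float32, m along the optical axis (not along the pixel's ray), 0 where there is no reading.
- calibration(name): a dict with "intrinsics" (3x3 intrinsics, pixels), "cam_to_world" (4x4, takes a point from camera to world coordinates); the wrist camera has in their place "T_tool_cam" (4x4, takes a point from camera to tool coordinates, whose origin is the TCP and whose axes are the flange's). Camera axes: x right, y up, looking along -z (the intrinsics and any distortion apply to the point x, -y, -z); pixel columns grow to the right and rows downward; lengths in m; the calibration is good to about 2 mm. A picture is of the moment at which its call begins: read the wrist's pose just before it. calibration takes no time and is no camera call.
- sign_off(): hands the job in, once; it reports no verdict.
Trained networks look in the newest picture that a camera, given by its name, has taken for a name from the list of things; names that differ only in an ending like _2 or _b are one class to them, and where a whole thing is asked for, a point or a joint stands for the part that bears it (a point fixed in the world has none). Each returns a list of dicts, best first, with "conf" (0 to 1); they miss things now and then, are a little off and sometimes report something else, mostly with a low value. They report only what shows in the picture. A call takes as long as a camera call.
- search_frame(camera, name): "uv" ([column, row] in pixels, amid what is visible of it).
- pinpoint(camera, name): "uv" ([column, row] in pixels: a listed point, or the origin of a listed thing).
The state is a dict: "time_s": time; "qpos": joint angles; "joint_velocities": joint speeds; "effort": joint torques, N m; "tool_pos": TCP position; "tool_rot": TCP orientation; "force": force on the tool from outside, world axes, zero at the start; "wrist_torque": the same for the moment, N m; "grip_width": finger opening in m.
Only numpy, scipy, OpenCV 4.12 (cv2) and the standard library are available. Lean on these libraries where they do the work, as an engineer would, in place of code of your own. Each camera call takes 0.05 s, during which the arm holds its last target. There are 200 camera calls.

TASK

Lift the folded raking-light panel by its bow handle until it stands at about 45 degrees, and let go of it. Then slide the mounting board that carries the blue deed straight out over the end of the riser, towards the light, keeping it flat on the riser, until its leading edge is level with the tip of the red pointer; more than half of it then hangs free, so finish still holding the board at its tail so that it cannot tip. Leave the label pad and the roll of tape where they are.

Things in the scene. Friction and masses are not known exactly. Their poses are not given: they have to be found in the camera images.
- light_panel (a joint): Opening angle of the raking light's panel, rad: 0 = folded down flat on its base, 0.785 = 45 degrees, up to 1.7. The hinge is stiff: the panel stays wherever it is left; lifting it at the handle takes about 3 to 5 N. Starts nearly folded. Grip the bar lightly (about 20 N): it turns between the fingers as the panel rises, unless they tilt with it.
- panel_handle (a point): Middle of the panel's bow handle, a round aluminium bar 10 mm thick and 100 mm long, parallel to the hinge and 200 mm from the hinge axis; the near edge of the panel lies 40 mm from it and the space between is open. Turns with the panel: x along the bar (and the hinge), y from the hinge outward to the handle. With the panel folded flat the bar is 44 mm above the table.
- panel_hinge (a point): Middle of the panel's hinge axis, 44 mm above the table, on the grey lamp base (160 x 160 x 30 mm, fixed to the table). x along the hinge; y level, towards the folded panel's handle. The panel turns about +x, so its handle rises from the +y side. The panel is dark, 160 x 155 x 14 mm, with a pale light field underneath.
- riser: Fixed bench riser, 180 mm (x) x 300 mm (y) x 70 mm high, plywood top on grey cheeks; origin under its centre on the table, z up. The board lies on its top and slides out over its end at -y (150 mm from the origin), which is towards the light.
- board: Loose grey mounting board, 150 mm (x) x 320 mm (y) x 6 mm, with a blue-grey folded deed fastened on its front part (deed to 30 mm above the board's underside; it ends 64 mm short of the batten's middle). About 0.33 kg together (can be 0.26 to 0.43), centre of mass near the middle of its length. Origin under its centre, z up; leading edge (black stripe) at y = -160 mm, tail at y = +160 mm.
- board_grip (a point): Grasp point on the dark wooden batten across the board's tail: the batten is 14 mm thick (board y), 100 mm long (board x) and stands 38 mm above the board's upper face; the point lies on its mid-plane, 14 mm below its top and 24 mm above the board's upper face. Axes as the board's. It lies 290 mm behind the leading edge.
- board_front (a point): Middle of the board's leading edge, half-way up the 6 mm thickness. Axes as the board's.
- gauge: Fixed gauge: a flat steel strip on the table across the board's way (240 x 22 x 4 mm, red line along it) with a 105 mm post on the robot's side; its red pointer's tip is at x = -93 mm, 80 mm up, 18 mm beside the board. Origin on the table below the board's way, in line with pointer and red line; axes as the riser's. The leading edge is at the mark when board_front has y = 0 here (190 to 230 mm from the riser's end).
- label_pad: Pale label pad, 50 x 76 x 14 mm, loose on the table; leave alone. Origin under its centre.
- tape_roll: Pale roll of cotton tape, 57 mm across, 13 mm high, loose on the table; leave alone. Origin under its centre.

How it is judged (in metres and radians):
On the way, in this order (a step that is already met when the one before it is completed fails the run):
1. the light panel stands at about 45 degrees, let go (value of joint light_panel between 0.655 and 0.915 rad and velocity of joint light_panel between -0.05 and 0.05 rad/s and distance between the grasp point and panel_handle above 0.06 m), for 0.3 s.
2. the board is slid out to the pointer, flat on the riser and held (y of board_front in the frame of gauge between -0.008 and 0.008 m and angle between board's own z axis and vertical below 0.05 rad and z of board in the frame of riser between 0.063 and 0.076 m and angle between the y axis of board and the y axis of riser, either way round below 0.09 rad and x of board in the frame of riser between -0.025 and 0.025 m and contact force between the fingers and board above 0.5 N), for 0.3 s.
At the end, for the whole second after the job is handed in: Still held by the fingers (over 0.5 N): leading edge within 8 mm of the pointer along the riser; board at rest, flat on the riser (0.05 rad, 6 mm), square to it (0.09 rad), centred on its width within 25 mm; light panel at 45 degrees within 7.4 degrees (all of step 2 and value of joint light_panel between 0.655 and 0.915 rad and linear speed of board below 0.02 m/s); the arm keeps its last pose, push and grip.
It fails at once if the board tips by more than 0.2 rad (angle between board's own z axis and vertical above 0.2 rad).
It fails at once if the board is lifted more than 20 mm off the riser instead of slid (z of board in the frame of riser above 0.09 m).
It fails at once if the label pad is moved by more than 30 mm (distance of label_pad from where it was at the start of the episode above 0.03 m).
It fails at once if the roll of tape is moved by more than 30 mm (distance of tape_roll from where it was at the start of the episode above 0.03 m).
It also fails if it takes over 54 s, if anything falls off the work surface, if the arm or the gripper's body presses on something with over 40 N, if the wrist force passes 120 N, or if a joint passes its speed limit or range.

## Working session

There is one attempt and no reset: what is moved stays moved. The work goes in short steps, Python scripts to look and compute and a tool call to move; the robot and the scene stay as the last step left them, time stands still between calls to the robot, and variables do not carry over. Pictures are saved under pics/ and viewed, about 8 in all and at most 12, crops included, and the job is handed in when it is done.

Besides the shell and the picture viewer there is one more tool, called after ">>>" in YAML: its name, and indented under it one key for each argument. drive_tool: Moves the arm, as the interface text tells. Its arguments: {"type":"object","properties":{"moves":{"type":"string"},"grip_force":{"type":"number"}},"required":["moves"]}

```bash
mkdir -p pics; ls; cat > h.py <<'E'
from cell import *
import numpy as np, cv2
from scipy.spatial.transform import Rotation as R
def w(cam,uv,depth,T,K,r=2):
    u,v=int(round(uv[0])),int(round(uv[1]))
    p=depth[max(0,v-r):v+r+1,max(0,u-r):u+r+1]; p=p[p>0]
    if len(p)==0: return None
    d=np.median(p); 
    x=(uv[0]-K[0,2])/K[0,0]*d; y=(uv[1]-K[1,2])/K[1,1]*d
    return (T@np.array([x,-y,-d,1]))[:3]
def tcp():
    o=get_obs(); T=np.eye(4); T[:3,:3]=R.from_euler('xyz',o['tool_rot'],degrees=True).as_matrix(); T[:3,3]=o['tool_pos']; return T
def cam(name):
    c=calibration(name); K=np.array(c['intrinsics'])
    T=np.array(c['cam_to_world']) if 'cam_to_world' in c else tcp()@np.array(c['T_tool_cam'])
    im,d=read_camera(name); return im,d,T,K
E
python3 - <<'E'
from h import *
print(get_obs()); print({k:v for k,v in calibration('scene').items()})
names="panel_handle panel_hinge riser board board_grip board_front gauge label_pad tape_roll".split()
ims=[]
for c in ("scene","side"):
    im,d,T,K=cam(c); ims.append(im)
    cv2.imwrite(f'pics/{c}0.png',im[:,:,::-1])
    for n in names:
        for r in pinpoint(c,n)[:2]:
            print(c,n,np.round(r['uv'],1),round(r['conf'],2),np.round(w(c,r['uv'],d,T,K),3))
E
```

```text
pics
{'time_s': 0.0, 'qpos': array([-72.52989135,  18.43981699,  -4.01500135,  83.17677277,
         1.29445498,  78.53781067,  -3.2600194 ]), 'joint_velocities': array([-0.09469666,  0.12355012, -0.0428525 , -0.02755248,  0.02862904,
        0.1232572 , -0.07162588]), 'effort': array([ 5.57667056e-05, -4.91279769e+01, -4.03597355e-01, -3.12526274e+01,
       -6.39089313e-02,  4.35140985e-02,  1.64522830e-04]), 'tool_pos': array([0.18626654, 0.62216428, 0.22143643]), 'tool_rot': array([-1.79890809e+02,  5.31584492e-03,  1.63339056e+02]), 'force': array([-0.01205977,  0.21615697, -0.18997052]), 'wrist_torque': array([-0.01109872, -0.04444004, -0.01997875]), 'grip_width': 0.08679297745454213}
{'intrinsics': array([[384.17093805,   0.        , 313.49417862],
       [  0.        , 384.17093805, 203.69347098],
       [  0.        ,   0.        ,   1.        ]]), 'cam_to_world': array([[ 0.79588426,  0.47913462, -0.37013277,  0.0408758 ],
       [-0.60519238,  0.61178247, -0.50937647, -0.64303779],
       [-0.01761916,  0.62940625,  0.77687666,  1.00384999],
       [ 0.        ,  0.       
[... 329 characters left out ...]
[242.6 132.3] 0.85 [0.47  0.366 0.102]
scene board_front [280.8 181.8] 0.85 [0.45  0.097 0.086]
scene gauge [305.3 239.5] 0.59 [ 0.409 -0.088  0.008]
scene gauge [260.5 167.7] 0.47 [0.427 0.179 0.099]
scene label_pad [278.  214.2] 0.59 [0.394 0.04  0.016]
scene label_pad [302.7 240.9] 0.36 [ 0.4   -0.086  0.006]
scene tape_roll [303.4 206. ] 0.46 [0.48  0.018 0.015]
side panel_handle [308.9 174. ] 0.6 [ 0.532 -0.34   0.058]
side panel_hinge [325.8 159.2] 0.78 [ 0.47  -0.623  0.004]
side panel_hinge [311.1 274.6] 0.63 [0.486 0.378 0.098]
side board [322.5 254.8] 0.96 [0.459 0.287 0.098]
side board_grip [314.5 273.8] 0.86 [0.477 0.381 0.103]
side gauge [338.2 219.1] 0.77 [ 0.413 -0.075  0.002]
```

View pics/scene0.png

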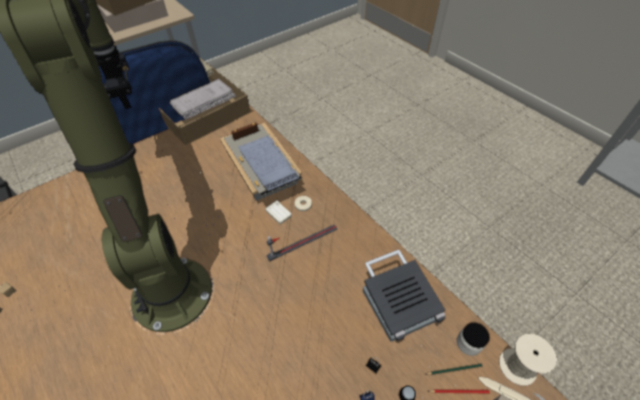

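View pics/side0.png

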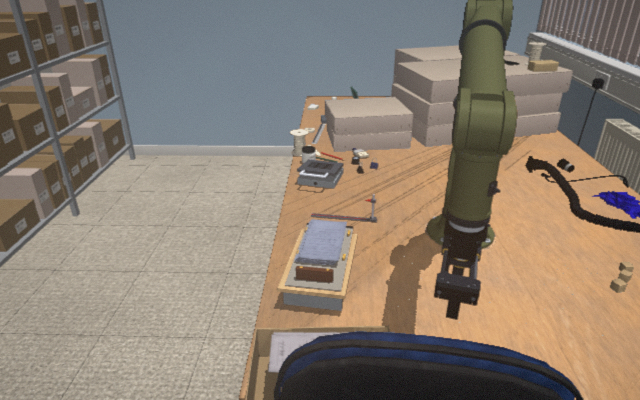

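The pictures show the riser with board at about (262,160), batten (243,131), pad (278,211), tape (303,203), gauge (270,250)–(335,230), and handle (385,262) ahead of the dark panel (405,298). The network points agree with this. Next I'll refine positions with ray-plane intersection at the known heights.

```bash
cat >> h.py <<'E'
def ray(uv,z,T,K):
    dv=T[:3,:3]@np.array([(uv[0]-K[0,2])/K[0,0],-(uv[1]-K[1,2])/K[1,1],-1]); o=T[:3,3]
    return o+dv*(z-o[2])/dv[2]
E
python3 - <<'E'
from h import *
Z=dict(panel_handle=.05,panel_hinge=.044,board_grip=.1,board_front=.073,gauge=0,board=.07,riser=0,label_pad=0,tape_roll=0)
for c in ("scene","side"):
    for k in range(2):
        im,d,T,K=cam(c)
        for n,z in Z.items():
            r=pinpoint(c,n)[:1]
            if r: print(c,n,np.round(r[0]['uv'],1),round(r[0]['conf'],2),np.round(ray(r[0]['uv'],z,T,K),3))
print(calibration('wrist'), get_obs()['time_s'])
E
```

```text
scene panel_handle [382.8 258.2] 0.62 [ 0.53  -0.299  0.05 ]
scene panel_hinge [420.9 322.5] 0.76 [ 0.478 -0.495  0.044]
scene board_grip [244.1 129.9] 0.83 [0.482 0.376 0.1  ]
scene board_front [284.4 182.8] 0.89 [0.463 0.096 0.073]
scene gauge [306.2 240.1] 0.8 [ 0.413 -0.087  0.   ]
scene board [262.6 154.9] 0.68 [0.479 0.254 0.07 ]
scene riser [261.6 169.5] 0.58 [0.467 0.259 0.   ]
scene label_pad [279.5 215. ] 0.61 [0.402 0.046 0.   ]
scene tape_roll [301.5 207.2] 0.63 [0.478 0.028 0.   ]
scene panel_handle [380.8 259.1] 0.76 [ 0.523 -0.298  0.05 ]
scene panel_hinge [423.1 319.8] 0.59 [ 0.488 -0.493  0.044]
scene board_grip [243.9 130.2] 0.62 [0.48  0.375 0.1  ]
scene board_front [282.9 181.8] 0.64 [0.461 0.103 0.073]
scene gauge [306.8 239.1] 0.58 [ 0.416 -0.085  0.   ]
scene board [305.4 205.2] 0.72 [ 0.462 -0.02   0.07 ]
scene riser [262.8 169. ] 0.89 [0.472 0.258 0.   ]
scene label_pad [281.4 219.1] 0.67 [0.397 0.028 0.   ]
scene tape_roll [302.9 208.3] 0.62 [0.479 0.021 0.   ]
side panel_handle [311.5 173.5] 0.7 [ 0.523 -0.362  0.05 ]
side panel_hinge [325.7 160.6] 0.94 [ 0
[... 560 characters left out ...]
.07 ]
side riser [311.2 176.1] 0.34 [ 0.529 -0.444  0.   ]
side label_pad [331.3 227.3] 0.6 [ 0.437 -0.022  0.   ]
side tape_roll [311.2 175.1] 0.2 [ 0.53  -0.454 -0.   ]
{'intrinsics': array([[299.6052291 ,   0.        , 316.06908197],
       [  0.        , 299.6052291 , 200.27990639],
       [  0.        ,   0.        ,   1.        ]]), 'T_tool_cam': array([[ 2.45446474e-04,  9.69020957e-01,  2.46978389e-01,
         6.82450485e-02],
       [ 9.99999860e-01, -1.22088209e-04, -5.14783527e-04,
         8.01818262e-04],
       [-4.68682877e-04,  2.46978481e-01, -9.69020851e-01,
        -1.62941470e-01],
       [ 0.00000000e+00,  0.00000000e+00,  0.00000000e+00,
         1.00000000e+00]])} 3.0
```

>>> drive_tool:
  moves: "-0.01 -0.05 0 0 1; -0.05 -0.1 0 0 1; -0.1 -0.15 0 0 1; -0.15 -0.17 0 0 1; -0.2 -0.2 0 0 1; -0.23 -0.22 0 0 1; -0.23 -0.24 0 0 1; -0.23 -0.24 0 0 1"

```text
time_s: 3.8
tool_pos: [0.3416, 0.3207, 0.223]
tool_rot: [-179.9, 0.1, 162.7]
force: [-0.1, -0.5, -0.5]
grip_width: 0.087
```

>>> drive_tool:
  moves: "-0.04 -0.03 0 0 1; -0.08 -0.06 0 0 1; -0.12 -0.09 0 0 1; -0.15 -0.12 0 0 1; -0.163 -0.128 -0.03 0 1; -0.163 -0.128 -0.05 0 1; -0.163 -0.128 -0.06 0 1; -0.163 -0.128 -0.06 0 1"

```text
time_s: 4.6
tool_pos: [0.4578, 0.1585, 0.2838]
tool_rot: [179.9, 0.1, 163.4]
force: [0.2, -0.6, -0.9]
grip_width: 0.0871
```

```bash
python3 - <<'E'
from h import *
im,d,T,K=cam('wrist'); cv2.imwrite('pics/w1.png',im[:,:,::-1]); np.savez('w1.npz',im=im,d=d,T=T,K=K)
Z=dict(board_grip=.1,board_front=.073,gauge=0,board=.07,label_pad=0,tape_roll=0)
for n,z in Z.items():
    for r in pinpoint('wrist',n)[:1]: print(n,np.round(r['uv'],1),round(r['conf'],2),np.round(ray(r['uv'],z,T,K),3),np.round(w('',r['uv'],d,T,K),3))
print(get_obs()['tool_pos'],get_obs()['time_s'])
E
```

```text
board_grip [500.5 148.5] 0.66 [0.48  0.374 0.1  ] [0.477 0.368 0.111]
gauge [151.6 187.7] 0.68 [ 0.412 -0.087  0.   ] [ 0.412 -0.084  0.004]
board [381.2 161.5] 0.92 [0.46  0.245 0.07 ] [0.456 0.24  0.094]
label_pad [234.4 153.7] 0.8 [0.4   0.051 0.   ] [0.4   0.056 0.015]
tape_roll [245.1 210.5] 0.97 [0.487 0.037 0.   ] [0.486 0.037 0.001]
[0.45686644 0.15761947 0.28171162] 4.95
```

View pics/w1.png

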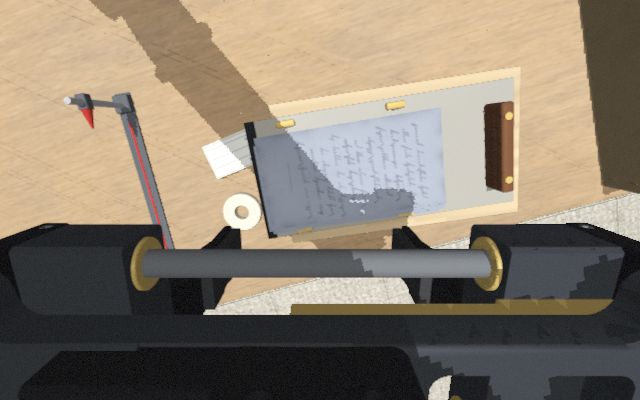

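The wrist view shows the pointer tip at (92,127), the red line from (131,122) to (165,245), the board's black leading edge from (246,124) to (271,237), and the batten at x 485–514, y 101–191. The pad and tape are at (225,155) and (242,211).

```bash
python3 - <<'E'
from h import *
f=np.load('w1.npz'); T,K,d,im=f['T'],f['K'],f['d'],f['im']
P=lambda uv,z: ray(uv,z,T,K)
print('tool z depth chk', w('',(470,120),d,T,K), w('',(515,75),d,T,K),w('',(92,127),d,T,K,0))
def show(n,*a):
    ps=[P(u,z) for u,z in a]; print(n,[np.round(p[:2],4) for p in ps], 'ang',[round(np.degrees(np.arctan2(*(ps[1]-ps[0])[1::-1])),1)] if len(ps)>1 else '')
show('front',((246,124),.076),((271,237),.076))
show('riserU',((272,104),.07),((520,68),.07)); show('riserEnd',((520,68),.07),((518,211),.07))
show('tip',((92,127),.08)); show('redline',((131,122),.004),((165,245),.004))
show('deedU',((255,138),.1),((440,108),.1))
# batten from depth points
v,u=np.mgrid[90:200,470:530]; 
pts=np.array([w('',(x,y),d,T,K,0) if d[y,x]>0 else [0,0,0] for x,y in zip(u.ravel(),v.ravel())])
b=pts[(pts[:,2]>.105)&(pts[:,2]<.125)]
c,s,a=cv2.minAreaRect(b[:,:2].astype(np.float32)*1000); print('batten top',c,s,a,np.median(b[:,2]),len(b))
# red mask
m=(im[:,:,0].astype(int)-im[:,:,1]>90)&(im[:,:,0]>150); ys,xs=np.where(m); print(len(xs))
k=xs<105
print('pointer px',[(x,y) for x,y in zip(xs[k],ys[k])][-3:])
print('line px',[(x,y) for x,y in zip(xs[~k],ys[~k])][::25])
# board points above .07..0.08
v,u=np.mgrid[50:245,230:530]; pts=np.array([w('',(x,y),d,T,K,0) if d[y,x]>0 else [0,0,0] for x,y in zip(u.ravel(),v.ravel())])
b=pts[(pts[:,2]>.06)&(pts[:,2]<.13)]; print('riser+board',cv2.minAreaRect(b[:,:2].astype(np.float32)*1000))
b=pts[(pts[:,2]>.09)&(pts[:,2]<.105)]; print('deed',cv2.minAreaRect(b[:,:2].astype(np.float32)*1000))
E
```

```text
tool z depth chk [0.44119814 0.35647403 0.07726818] [0.40644689 0.41836969 0.07096118] [ 0.32089551 -0.07573641  0.08121759]
front [array([0.3693, 0.0988]), array([0.5146, 0.0811])] ang [np.float64(-6.9)]
riserU [array([0.3559, 0.1352]), array([0.4005, 0.4256])] ang [np.float64(81.3)]
riserEnd [array([0.4005, 0.4256]), array([0.5749, 0.4016])] ang [np.float64(-7.8)]
tip [array([ 0.3207, -0.0766])] ang 
redline [array([ 0.3154, -0.073 ]), array([ 0.5031, -0.103 ])] ang [np.float64(-9.1)]
deedU [array([0.3882, 0.1085]), array([0.4159, 0.3157])] ang [np.float64(82.4)]
batten top (477.85272216796875, 373.04840087890625) (14.14693832397461, 99.29609680175781) 82.7951431274414 0.1143039491282836 1478
324
pointer px [(np.int64(91), np.int64(126)), (np.int64(92), np.int64(126)), (np.int64(92), np.int64(127))]
line px [(np.int64(130), np.int64(125)), (np.int64(134), np.int64(137)), (np.int64(137), np.int64(149)), (np.int64(140), np.int64(161)), (np.int64(144), np.int64(173)), (np.int64(148), np.int64(185)), (np.int64(152), np.int64(197)), (np.int64(154), np.int64(210)), (np.int64(158), np.int64(223)), (np.int64(166), np.int64(248))]
riser+board ((463.31787109375, 250.3935546875), (331.7587585449219, 180.22459411621094), 81.78054809570312)
deed ((464.6827087402344, 237.7392578125), (279.9957580566406, 118.97550201416016), 82.67672729492188)
```

>>> drive_tool:
  moves: "-0.02 -0.045 0 0 1; -0.04 -0.09 0 0 1; -0.06 -0.135 0 0 1; -0.08 -0.18 0 -1 1; -0.1 -0.225 0 -2 1; -0.12 -0.27 0 -3 1; -0.14 -0.315 0 -4 1; -0.16 -0.36 0 -5 1"

```text
time_s: 5.75
tool_pos: [0.5074, -0.2349, 0.2826]
tool_rot: [180.0, 0.0, 168.4]
force: [0.6, 0.3, 0.8]
grip_width: 0.0872
```

>>> drive_tool:
  moves: "-0.01 -0.03 0 0 1; -0.01 -0.05 0.02 0 1; -0.01 -0.05 0.04 0 1; -0.01 -0.05 0.04 0 1; -0.01 -0.05 0.04 0 1; -0.01 -0.05 0.04 0 1; -0.01 -0.05 0.04 0 1; -0.01 -0.05 0.04 0 1"

```text
time_s: 6.55
tool_pos: [0.5077, -0.284, 0.2434]
tool_rot: [180.0, 0.1, 168.4]
force: [-0.0, -0.9, -0.1]
grip_width: 0.0874
```

```bash
python3 - <<'E'
from h import *
im,d,T,K=cam('wrist'); cv2.imwrite('pics/w2.png',im[:,:,::-1]); np.savez('w2.npz',im=im,d=d,T=T,K=K)
for n,z in dict(panel_handle=.05,panel_hinge=.044).items():
    for r in pinpoint('wrist',n)[:1]: print(n,np.round(r['uv'],1),round(r['conf'],2),np.round(ray(r['uv'],z,T,K),3),np.round(w('',r['uv'],d,T,K),3))
print(get_obs()['tool_pos'],get_obs()['tool_rot'],get_obs()['time_s'])
E
```

```text
panel_handle [300.8 195.9] 0.64 [ 0.521 -0.305  0.05 ] [ 0.516 -0.302  0.075]
panel_hinge [136.2 183.6] 0.88 [ 0.467 -0.5    0.044] [ 0.47  -0.528  0.001]
[ 0.50735497 -0.28412759  0.24292426] [1.79988779e+02 4.02150778e-02 1.68362233e+02] 6.7
```

View pics/w2.png

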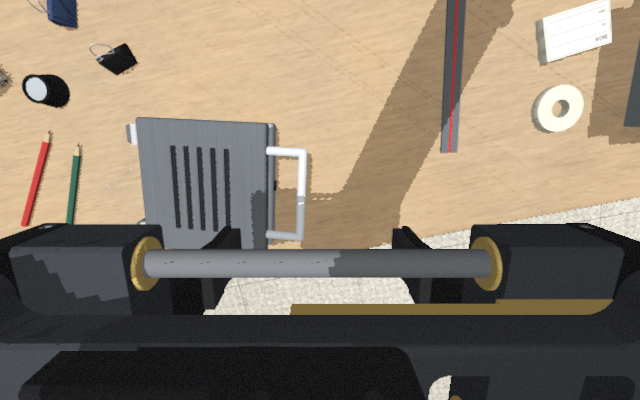

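The handle's white bar runs from (305,152) to (298,238), the panel spans x 138–272, and the lower part is hidden behind the gripper. I'll fit the bar from depth.

```bash
python3 - <<'E'
from h import *
f=np.load('w2.npz'); T,K,d,im=f['T'],f['K'],f['d'],f['im']
v,u=np.mgrid[140:246,255:325]; pts=np.array([w('',(x,y),d,T,K,0) if d[y,x]>0 else [0,0,0] for x,y in zip(u.ravel(),v.ravel())])
g=im[140:246,255:325].min(axis=2).ravel()
m=(pts[:,2]>.055)&(u.ravel()>=294); b=pts[m]
print(len(b),'bar',cv2.minAreaRect(b[:,:2].astype(np.float32)*1000),np.percentile(b[:,2],[50,90]))
c=b.mean(0); 
l=cv2.fitLine(b[:,:2].astype(np.float32),cv2.DIST_L2,0,.001,.001).ravel(); print('dir',np.degrees(np.arctan2(l[1],l[0])))
v,u=np.mgrid[125:222,145:268]; pts=np.array([w('',(x,y),d,T,K,0) if d[y,x]>0 else [0,0,0] for x,y in zip(u.ravel(),v.ravel())])
p=pts[pts[:,2]>.04]; A=np.c_[p[:,:2],np.ones(len(p))]; s=np.linalg.lstsq(A,p[:,2],rcond=None)[0]; print('panel plane tilt rad',np.arctan(np.hypot(*s[:2])),'uphill dir',np.degrees(np.arctan2(s[1],s[0])))
M=tcp(); print(M[:3,:3])
E
```

```text
861 bar ((516.1151733398438, -303.182373046875), (14.513270378112793, 108.52985382080078), 77.23855590820312) [0.07410215 0.0753642 ]
dir -13.638974
panel plane tilt rad 0.12492899572720657 uphill dir 75.59632606293287
[[-9.79442255e-01  2.01723427e-01  7.26962563e-04]
 [ 2.01723516e-01  9.79442505e-01  5.02300342e-05]
 [-7.01885459e-04  1.95842862e-04 -9.99999735e-01]]
```

>>> drive_tool:
  moves: "-0.012 -0.017 0.01 2 -0.2; -0.012 -0.017 0.03 2 -0.2; -0.012 -0.017 0.06 2 -0.2; -0.012 -0.017 0.09 2 -0.2; -0.012 -0.017 0.11 2 -0.2; -0.012 -0.017 0.12 2 -0.2; -0.012 -0.017 0.12 2 -0.2; -0.012 -0.017 0.12 2 -0.2"
  grip_force: 20

```text
time_s: 7.5
tool_pos: [0.516, -0.3038, 0.1235]
tool_rot: [-180.0, 0.1, 166.3]
force: [-1.2, -0.0, 0.4]
grip_width: 0.0371
```

```bash
python3 - <<'E'
from h import *
im,d,T,K=cam('wrist'); cv2.imwrite('pics/w3.png',im[:,:,::-1])
E
```

```text
(no output)
```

View pics/w3.png

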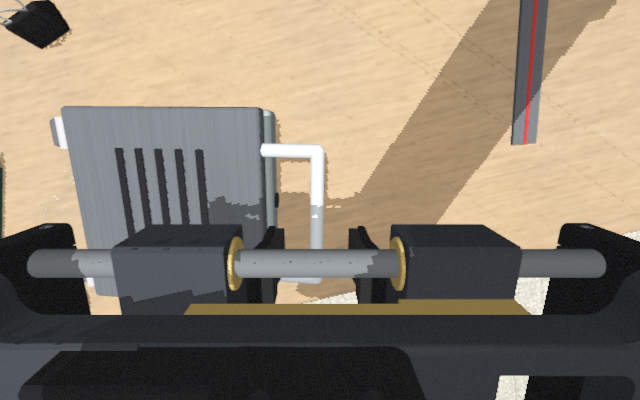

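Bar at column 317 sits midway between the fingers (280 and 358), and its middle row (~215) matches the grasp line (217). Descend and grip.

>>> drive_tool:
  moves: "0 0 0.02 0 -0.2; 0 0 0.04 0 -0.2; 0 0 0.06 0 -0.2; 0 0 0.067 0 -0.2; 0 0 0.067 0 -0.2; 0 0 0.067 0 -1; 0 0 0.067 0 -1; 0 0 0.067 0 -1"
  grip_force: 20

```text
time_s: 8.35
tool_pos: [0.5161, -0.3037, 0.0566]
tool_rot: [-180.0, 0.1, 166.3]
force: [-0.5, 0.1, -0.2]
grip_width: 0.0184
```

>>> drive_tool:
  moves: "0 0 0 0 -1; 0 0 0 0 -1; 0 0 0 0 -1; 0 0 0 0 -1; 0 0 0 0 -1; 0 0 0 0 -1; 0 0 0 0 -1; 0 0 0 0 -1"

```text
time_s: 9.15
tool_pos: [0.5158, -0.3035, 0.0557]
tool_rot: [-180.0, 0.0, 166.3]
force: [1.3, -0.0, 1.7]
grip_width: 0.0088
```

>>> drive_tool:
  moves: "0 -0.0025 -0.0148 0 -1; 0 -0.006 -0.0294 0 -1; 0 -0.0108 -0.0436 0 -1; 0 -0.0165 -0.0575 0 -1; 0 -0.0233 -0.0708 0 -1; 0 -0.031 -0.0837 0 -1; 0 -0.0397 -0.0959 0 -1; 0 -0.0493 -0.1075 0 -1"

```text
time_s: 9.95
tool_pos: [0.5041, -0.3491, 0.1641]
tool_rot: [179.7, -0.1, 166.4]
force: [2.6, 5.1, -0.6]
grip_width: 0.0092
```

>>> drive_tool:
  moves: "0 -0.0045 -0.005 0 -1; 0 -0.0085 -0.009 0 -1; 0 -0.0085 -0.009 0 -1; 0 -0.0085 -0.009 0 -1; 0 -0.0085 -0.009 0 -1; 0 -0.0085 -0.009 0 -1; 0 -0.0085 -0.009 0 -1; 0 -0.0085 -0.009 0 -1"

```text
time_s: 10.75
tool_pos: [0.502, -0.3577, 0.1739]
tool_rot: [179.7, -0.0, 166.4]
force: [0.1, 7.0, 5.5]
grip_width: 0.009
```

```bash
python3 - <<'E'
from h import *
im,d,T,K=cam('scene'); im2,*_=cam('wrist')
cv2.imwrite('pics/s4.png',np.hstack([cv2.resize(im[190:380,300:500],(400,380)),cv2.resize(im2[:,120:520],(400,380),)])[:,:,::-1])
E
```

```text
(no output)
```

View pics/s4.png

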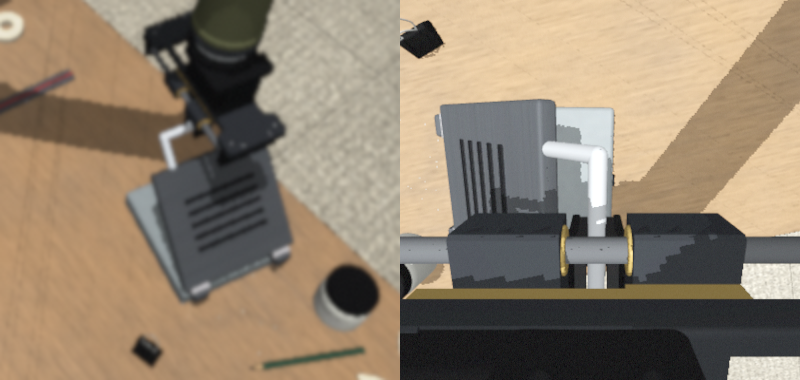

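The panel is raised with the bar still between the fingers. Open narrowly and rise.

>>> drive_tool:
  moves: "0 0 0 0 -0.3; 0 0 0 0 -0.3; 0 0 0 0 -0.3; 0 0 0 0 -0.3; 0 0 0 0 -0.3; 0 0 -0.02 0 -0.3; 0 0 -0.05 0 -0.3; 0 0 -0.09 0 -0.3"

```text
time_s: 11.65
tool_pos: [0.5007, -0.359, 0.2614]
tool_rot: [180.0, -0.2, 166.3]
force: [1.2, -1.0, 1.7]
grip_width: 0.0302
```

>>> drive_tool:
  moves: "0 0.03 -0.03 0 -0.3; 0 0.08 -0.04 0 -0.3; 0 0.11 -0.04 0 0; 0 0.11 -0.04 0 0; 0 0.11 -0.04 0 0; 0 0.11 -0.04 0 0; 0 0.11 -0.04 0 0; 0 0.11 -0.04 0 0"

```text
time_s: 12.45
tool_pos: [0.5271, -0.254, 0.3019]
tool_rot: [-180.0, -0.0, 166.2]
force: [0.0, 0.4, 0.3]
grip_width: 0.0435
```

```bash
python3 - <<'E'
from h import *
im,d,T,K=cam('wrist'); np.savez('w5.npz',im=im,d=d,T=T,K=K)
# panel: points above .05 near the lamp
v,u=np.mgrid[0:235:2,0:640:2]; pts=np.array([w('',(x,y),d,T,K,0) if d[y,x]>0 else [0,0,0] for x,y in zip(u.ravel(),v.ravel())])
p=pts[(pts[:,2]>.06)&(pts[:,2]<.2)&(pts[:,1]<-.37)&(pts[:,1]>-.55)&(abs(pts[:,0]-.49)<.1)]
for _ in range(4):
    c=p.mean(0); n=np.linalg.svd(p-c)[2][2]; r=(p-c)@n; p=p[abs(r)<max(.003,1.5*r.std())]
print(len(p),'plane tilt rad',np.arccos(abs(n[2])),n,r.std())
hp=pts[(pts[:,2]>.175)&(pts[:,2]<.21)&(pts[:,1]<-.3)]; print('handle top',len(hp),hp.mean(0) if len(hp) else '', hp[:,2].max() if len(hp) else '')
print(get_obs()['tool_pos'],get_obs()['time_s'])
cv2.imwrite('pics/w5.png',im[:,:,::-1])
E
```

```text
1221 plane tilt rad 0.7728219692735854 [-0.17385066 -0.67616646  0.71594334] 0.0007036789959300254
handle top 246 [ 0.48496998 -0.35124414  0.18795273] 0.19142598026975366
[ 0.52725017 -0.25374107  0.30192063] 12.5
```

Panel stands at about 0.77 rad, let go. Now over to the batten.

>>> drive_tool:
  moves: "0.013 0.04 0 0 0.1; 0.026 0.08 0 0 0.1; 0.042 0.125 0 -1 0.1; 0.058 0.17 0 -2 0.1; 0.072 0.215 0 -3 0.1; 0.087 0.26 0 -4 0.1; 0.102 0.305 0 -5 0.1; 0.117 0.35 0 -6.5 0.1"

```text
time_s: 13.3
tool_pos: [0.4965, 0.1164, 0.3023]
tool_rot: [180.0, 0.0, 172.8]
force: [1.2, 0.2, 0.3]
grip_width: 0.0481
```

```bash
cat > b.py <<'E'
from h import *
import sys
def goal(x,y,z,jaw):
    M=tcp(); D=np.array([x,y,z])-M[:3,3]; 
    yaw=np.degrees(np.arctan2(M[1,1],M[0,1])); print('tool delta',np.round(M[:3,:3].T@D,4),'tool turn',round(yaw-jaw,2),'at',np.round(M[:3,3],4),'t',get_obs()['time_s'])
if len(sys.argv)>1: goal(*map(float,sys.argv[1:]))
E
python3 b.py .471 .33 .27 82.8
```

```text
tool delta [0.0519 0.2087 0.0325] tool turn 0.04 at [0.4965 0.1164 0.3023] t 13.3
```

>>> drive_tool:
  moves: "0.011 0.045 0.01 0 0.1; 0.022 0.09 0.02 0 0.1; 0.033 0.135 0.03 0 0.1; 0.045 0.175 0.033 0 0.1; 0.051 0.2 0.033 0 0.1; 0.051 0.205 0.033 0 0.1; 0.051 0.205 0.033 0 0.1; 0.051 0.205 0.033 0 0.1"

```text
time_s: 14.1
tool_pos: [0.4727, 0.3229, 0.2692]
tool_rot: [-180.0, 0.0, 172.7]
force: [0.3, -0.2, -1.2]
grip_width: 0.0478
```

```bash
python3 - <<'E'
from h import *
im,d,T,K=cam('wrist'); np.savez('w6.npz',im=im,d=d,T=T,K=K); cv2.imwrite('pics/w6.png',im[:,:,::-1])
v,u=np.mgrid[20:235,0:640]; g=d[20:235]; 
X=np.stack([(u-K[0,2])/K[0,0]*g,-(v-K[1,2])/K[1,1]*g,-g,np.ones_like(g)],-1).reshape(-1,4)@T.T; X=X[g.ravel()>0][:,:3]
def rect(m,n): 
    print(n,m.sum(),cv2.minAreaRect(X[m][:,:2].astype(np.float32)*1000),np.median(X[m][:,2]))
near=(abs(X[:,0]-.46)<.14)&(X[:,1]>.02)&(X[:,1]<.45)
rect(near&(X[:,2]>.108)&(X[:,2]<.122),'batten')
rect(near&(X[:,2]>.092)&(X[:,2]<.106),'deed')
rect(near&(X[:,2]>.06)&(X[:,2]<.122),'all')
E
python3 b.py .478 .373 .16 82.8
```

```text
batten 1164 ((477.89532470703125, 374.1677551269531), (14.208434104919434, 98.61592864990234), 82.66747283935547) 0.11449649632629438
deed 17525 ((464.00445556640625, 238.10592651367188), (281.3683166503906, 117.01532745361328), 82.68926239013672) 0.09626095326898076
all 34162 ((450.95269775390625, 251.8221435546875), (332.47216796875, 156.8421173095703), 81.45665740966797) 0.09462503320987076
tool delta [0.0013 0.0506 0.1093] tool turn -0.15 at [0.4728 0.3227 0.2693] t 14.15
```

View pics/w6.png

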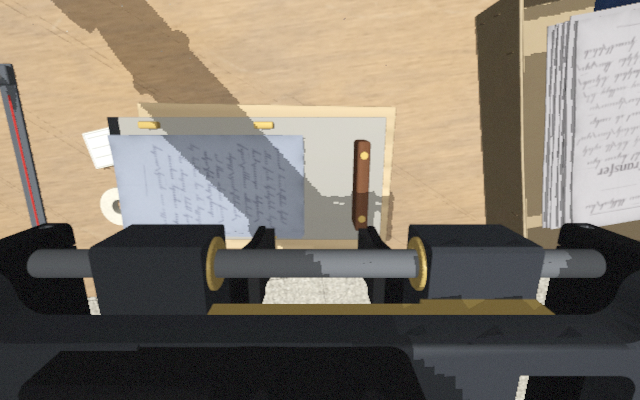

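The batten is at (361,184), squarely ahead of the fingers, and a box stands to the right from column 480. I'll check how tall the box is before lowering the gripper body next to it.

```bash
python3 - <<'E'
from h import *
f=np.load('w6.npz'); d,T,K=f['d'],f['T'],f['K']
for uv in [(485,40),(500,20),(522,60),(522,140),(522,200),(500,200),(580,100),(450,150)]: print(uv,w('',uv,d,T,K,1))
E
```

```text
(485, 40) [0.33184728 0.55387352 0.02155302]
(500, 20) [0.31919337 0.55271147 0.05440539]
(522, 60) [0.36821442 0.55651926 0.08893328]
(522, 140) [0.4522988  0.56020442 0.08858434]
(522, 200) [0.52364862 0.56452889 0.08646561]
(500, 200) [0.5353516  0.56545245 0.041328  ]
(580, 100) [0.41633198 0.60582856 0.10680179]
(450, 150) [4.65508083e-01 5.17348873e-01 4.85838312e-04]
```

Box wall is 0.55+ and under 0.11 m high: clear. Descend onto the batten.

>>> drive_tool:
  moves: "0.001 0.03 0.02 0 0.1; 0.001 0.0515 0.05 0 0.1; 0.001 0.0515 0.08 0 0.1; 0.001 0.0515 0.11 0 0.1; 0.001 0.0515 0.14 0 0.1; 0.001 0.0515 0.165 0 0.1; 0.001 0.0515 0.18 0 0.1; 0.001 0.0515 0.184 0 0.1"
  grip_force: 35

```text
time_s: 14.95
tool_pos: [0.4769, 0.3743, 0.0837]
tool_rot: [-179.9, -0.1, 172.7]
force: [-0.4, 0.0, -1.0]
grip_width: 0.0477
```

>>> drive_tool:
  moves: "0 0 0 0 -1; 0 0 0 0 -1; 0 0 0 0 -1; 0 0 0 0 -1; 0 0 0 0 -1; 0 0 0 0 -1; 0 0 0 0 -1; 0 0 0 0 -1"

```text
time_s: 15.75
tool_pos: [0.4775, 0.3752, 0.0857]
tool_rot: [-180.0, 0.0, 172.8]
force: [-1.6, -3.8, 5.3]
grip_width: 0.014
```

```bash
python3 b.py .478 .373 .084 82.8; python3 -c "
from h import *
o=get_obs();print(o['force'],o['wrist_torque'],o['grip_width'])"
```

```text
tool delta [-0.0008 -0.0021  0.0017] tool turn -0.01 at [0.4775 0.3752 0.0857] t 15.75
[-1.57671954 -3.81961334  5.27792661] [-0.85578519  0.29581602 -0.01086883] 0.014013337038979399
```

Gripped (14.0 mm, equal to the batten). Slide 150 mm first, then measure.

>>> drive_tool:
  moves: "0 -0.005 0 0 -1; 0 -0.015 0 0 -1; 0 -0.025 0 0 -1; 0.001 -0.035 0 0 -1; 0.001 -0.045 0 0 -1; 0.001 -0.055 0 0 -1; 0.001 -0.065 0 0 -1; 0.001 -0.075 0 0 -1"

```text
time_s: 16.55
tool_pos: [0.467, 0.3017, 0.0857]
tool_rot: [179.9, 0.0, 172.8]
force: [0.9, 1.8, 4.6]
grip_width: 0.0132
```

>>> drive_tool:
  moves: "0 -0.01 0 0 -1; 0 -0.02 0 0 -1; 0 -0.03 0 0 -1; 0.001 -0.04 0 0 -1; 0.001 -0.05 0 0 -1; 0.001 -0.06 0 0 -1; 0.002 -0.07 0 0 -1; 0.002 -0.075 0 0 -1"

```text
time_s: 17.35
tool_pos: [0.4556, 0.2271, 0.0856]
tool_rot: [179.9, 0.0, 172.8]
force: [0.4, 6.5, 4.5]
grip_width: 0.0138
```

```bash
python3 - <<'E'
from h import *
o=get_obs();print(o['force'],o['wrist_torque'],o['grip_width'],o['time_s'],o['tool_pos'])
im,d,T,K=cam('wrist'); np.savez('w7.npz',im=im,d=d,T=T,K=K)
s,ds,Ts,Ks=cam('scene'); np.savez('s7.npz',im=s,d=ds,T=Ts,K=Ks)
a=cv2.resize(s[110:270,210:370],(400,400),interpolation=cv2.INTER_CUBIC); b=cv2.resize(im[:250,0:250],(400,400),interpolation=cv2.INTER_CUBIC)
cv2.imwrite('pics/c7.png',np.hstack([a,b])[:,:,::-1])
E
```

```text
[0.38447901 6.45944248 4.45592539] [ 1.18879998 -0.1744344   0.03821091] 0.013798637863070397 17.35 [0.45564394 0.22711513 0.08563647]
```

View pics/c7.png

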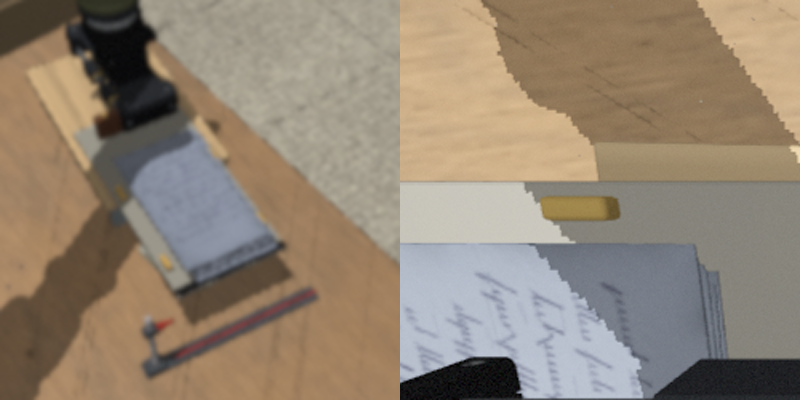

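In the left crop the board is out flat and straight. The leading edge runs from (183,292) to (284,246) and the pointer tip is at (175,323). Now measure the remaining gap in the same image.

```bash
python3 - <<'E'
from h import *
f=np.load('s7.npz'); d,T,K,im=f['d'],f['T'],f['K'],f['im']
v,u=np.mgrid[150:260,225:335]; g=d[150:260,225:335]
X=np.stack([(u-K[0,2])/K[0,0]*g,-(v-K[1,2])/K[1,1]*g,-g,np.ones_like(g)],-1).reshape(-1,4)@T.T; X=X[:,:3]
Y=np.array([.144,.9896]); Xr=np.array([.9896,-.144])
b=X[(X[:,2]>.055)&(X[:,2]<.11)&(X[:,0]>.3)]; pr=b[:,:2]@Y; xr=b[:,:2]@Xr
for lo in np.arange(.36,.5,.02):
    m=(xr>lo)&(xr<lo+.02); print(round(lo,2),np.round(np.sort(pr[m])[:4],4),np.round(b[m][np.argsort(pr[m])[:4],2],3))
c=im[150:260,225:335].reshape(-1,3).astype(int); m=(c[:,0]-c[:,1]>50); uv=np.c_[u.ravel(),v.ravel()][m]
for p,q,h in zip(uv,X[m],c[m]): 
    if q[2]>.05: print(p,h,np.round(q,3),'proj',np.round(ray(p,.08,T,K)[:2]@Y,4), np.round(ray(p,.08,T,K)[:2]@Xr,4))
L=uv[X[m][:,2]<.02]; P=np.array([ray(p,.004,T,K)[:2] for p in L]); print('line',len(L),np.percentile(P@Y,[10,50,90]))
l=cv2.fitLine(P.astype(np.float32),cv2.DIST_HUBER,0,.001,.001).ravel(); print('line dir',np.degrees(np.arctan2(l[1],l[0])),l)
for uv in [(283.2,226.8),(323.6,208.4)]: print('edge',ray(uv,.073,T,K)[:2]@Y)
print('tip',ray((280,239.2),.08,T,K)[:2]@Y)
E
```

```text
0.36 [-0.0025 -0.0022 -0.0013 -0.001 ] [0.082 0.08  0.078 0.077]
0.38 [-0.0016 -0.0008 -0.0008 -0.0005] [0.076 0.08  0.076 0.082]
0.4 [-0.002  -0.0005 -0.0002  0.0003] [0.077 0.077 0.078 0.081]
0.42 [-0.0005 -0.      0.      0.0002] [0.077 0.075 0.079 0.077]
0.44 [-0.0001  0.0002  0.0005  0.0012] [0.079 0.076 0.081 0.074]
0.46 [0.0009 0.0013 0.0019 0.002 ] [0.076 0.08  0.075 0.077]
0.48 [-0.0003  0.0007  0.0013  0.0016] [0.079 0.078 0.079 0.074]
0.5 [0.0018 0.0019 0.0079 0.0114] [0.075 0.079 0.078 0.078]
[275 238] [159  97  74] [ 0.315 -0.072  0.082] proj -0.024 0.3229
[276 238] [160  92  71] [ 0.317 -0.075  0.085] proj -0.0255 0.3254
[277 238] [157  89  68] [ 0.319 -0.077  0.086] proj -0.0269 0.3279
[278 238] [152  92  70] [ 0.322 -0.077  0.082] proj -0.0283 0.3304
[273 239] [146  78  62] [ 0.307 -0.074  0.087] proj -0.0243 0.3163
[274 239] [153  71  56] [ 0.31  -0.075  0.085] proj -0.0258 0.3189
[275 239] [153  69  55] [ 0.313 -0.075  0.084] proj -0.0272 0.3214
[276 239] [152  75  59] [ 0.315 -0.077  0.083] proj -0.0286 0.3239
[277 239] [152  87  66] [ 0.318 -0.078  0.082] proj -0.03 0.3264
[273 240] [134  57  50] [ 0.305 -0.078  0.089] proj -0.0275 0.3149
[274 240] [143  55  46] [ 0.308 -0.079  0.087] proj -0.0289 0.3174
[275 240] [144  67  53] [ 0.311 -0.078  0.083] proj -0.0303 0.3199
[276 240] [147  89  68] [ 0.314 -0.08   0.083] proj -0.0317 0.3224
[273 241] [113  58  52] [ 0.304 -0.079  0.085] proj -0.0306 0.3134
[274 241] [129  68  54] [ 0.307 -0.078  0.082] proj -0.032 0.3159
line 12 [-0.02769125 -0.02727383  0.01758442]
line dir -28.583593 [ 0.87812    -0.47844043  0.36640784 -0.07093861]
edge 0.004722510346679039
edge 0.0055273611572030715
tip -0.03496474753723659
```

>>> drive_tool:
  moves: "0 -0.007 0 0 -1; 0 -0.014 0 0 -1; 0 -0.02 0 0 -1; 0 -0.025 0 0 -1; 0 -0.029 0 0 -1; 0 -0.03 0 0 -1; 0 -0.03 0 0 -1; 0 -0.03 0 0 -1"

```text
time_s: 18.25
tool_pos: [0.4519, 0.1979, 0.0856]
tool_rot: [179.9, 0.0, 172.8]
force: [0.4, 4.7, 6.8]
grip_width: 0.0137
```

```bash
python3 - <<'E'
from h import *
o=get_obs();print(o['force'],o['wrist_torque'],o['grip_width'],o['time_s'],o['tool_pos'])
Y=np.array([.144,.9896]); Xr=np.array([.9896,-.144]); pic=[]
for c,(r0,r1,c0,c1) in dict(scene=(170,270,250,350),side=(180,260,280,400)).items():
    im,d,T,K=cam(c); v,u=np.mgrid[r0:r1,c0:c1]; g=d[r0:r1,c0:c1]
    X=(np.stack([(u-K[0,2])/K[0,0]*g,-(v-K[1,2])/K[1,1]*g,-g,np.ones_like(g)],-1).reshape(-1,4)@T.T)[:,:3]
    pr=X[:,:2]@Y; xr=X[:,:2]@Xr; m=(X[:,2]>.06)&(X[:,2]<.1)&(g.ravel()>0)
    for lo in (.37,.39,.41,.43,.45,.47): 
        q=np.sort(pr[m&(xr>lo)&(xr<lo+.02)]); print(c,lo,np.round(q[:4],4))
    k=im[r0:r1,c0:c1].reshape(-1,3).astype(int); k=m&(k[:,0]-k[:,1]>50)&(xr<.37); print('tip',k.sum(),np.round(np.c_[xr,pr][k][np.argsort(-xr[k])][:6],4))
    for n,z in dict(board_front=.073,gauge=0).items():
        for r in pinpoint(c,n)[:1]: p=ray(r['uv'],z,T,K); print(n,round(r['conf'],2),np.round([p[:2]@Xr,p[:2]@Y],4))
    b=X[(X[:,2]>.093)&(X[:,2]<.11)&(xr>.35)&(xr<.52)&(pr>-.05)]; n=np.linalg.svd(b-b.mean(0))[2][2]; print('tilt',np.arccos(abs(n[2])))
    pic.append(cv2.resize(im[r0:r1,c0:c1],(400,400 if c=='scene' else 267),interpolation=cv2.INTER_CUBIC))
pic[1]=cv2.copyMakeBorder(pic[1],0,133,0,0,cv2.BORDER_CONSTANT)
cv2.imwrite('pics/c8.png',np.hstack(pic)[:,:,::-1])
E
```

```text
[0.44472347 4.69571557 6.77649978] [ 0.85836124 -0.03527589  0.02915658] 0.01369964391047588 18.25 [0.45192949 0.19787708 0.08563238]
scene 0.37 [-0.0308 -0.0304 -0.0301 -0.0294]
scene 0.39 [-0.0295 -0.0291 -0.0291 -0.029 ]
scene 0.41 [-0.0293 -0.029  -0.029  -0.0289]
scene 0.43 [-0.0295 -0.0283 -0.0279 -0.0277]
scene 0.45 [-0.0288 -0.0284 -0.0278 -0.0277]
scene 0.47 [-0.0287 -0.0285 -0.0279 -0.0278]
tip 15 [[ 0.3299 -0.0299]
 [ 0.327  -0.0296]
 [ 0.3261 -0.0309]
 [ 0.3242 -0.0291]
 [ 0.323  -0.0315]
 [ 0.3223 -0.0259]]
board_front 0.82 [ 0.4318 -0.0186]
gauge 0.94 [ 0.4147 -0.0299]
tilt 0.005673144256991054
side 0.37 [-0.0182 -0.0179 -0.0173 -0.0158]
side 0.39 [-0.0193 -0.0183 -0.0139 -0.0136]
side 0.41 [0.2637 0.2646 0.2659 0.2663]
side 0.43 [0.262  0.2623 0.2649 0.2655]
side 0.45 [0.2642 0.2644 0.2648 0.2648]
side 0.47 [0.0201 0.025  0.0384 0.0423]
tip 11 [[ 0.3276 -0.0294]
 [ 0.324  -0.027 ]
 [ 0.3204 -0.0257]
 [ 0.317  -0.0273]
 [ 0.3166 -0.0238]
 [ 0.3137 -0.0295]]
board_front 0.97 [ 0.4381 -0.019 ]
gauge 0.7 [ 0.5687 -0.5019]
tilt 0.010852429328288223
```

View pics/c8.png

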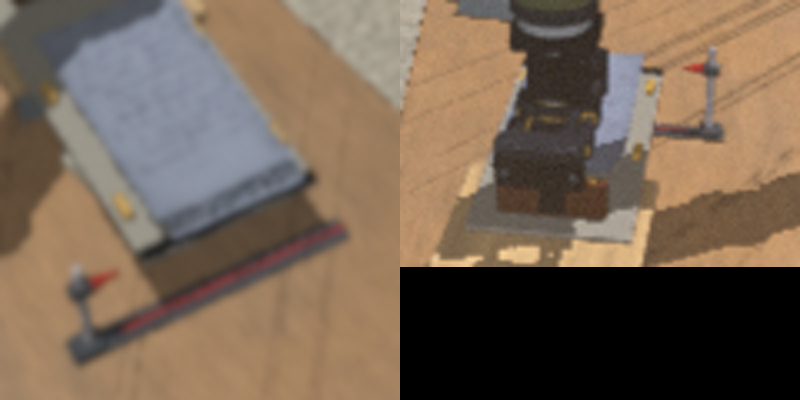

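The scene depth puts the edge and tip level, but the side view and the network suggest the edge is up to 10 mm short. I'll compare intensity profiles across the edge and the pointer in all the views.

```bash
cat > prof.py <<'E'
from h import *
Y=np.array([.144,.9896]); Xr=np.array([.9896,-.144])
def prof(im,T,K,z,xs,ys):
    Ti=np.linalg.inv(T); out=[]
    for y in ys:
        P=np.array([np.r_[x*Xr+y*Y,z,1] for x in xs])@Ti.T
        u=(K[0,0]*P[:,0]/-P[:,2]+K[0,2]).astype(np.float32); v=(-K[1,1]*P[:,1]/-P[:,2]+K[1,2]).astype(np.float32)
        out.append(cv2.remap(im,u[None],v[None],cv2.INTER_LINEAR)[0].astype(int))
    return np.array(out)
f=np.load('w1.npz'); im,T,K=f['im'],f['T'],f['K']
ys=np.arange(.130,.172,.003); p=prof(im,T,K,.076,[.37,.39,.41,.43,.45,.47],ys).sum(2)//3
print('w1 stripe'); [print(round(y,3),r) for y,r in zip(ys,p)]
ys=np.arange(-.045,-.012,.003); xs=[.322,.326,.33,.334,.338]; p=prof(im,T,K,.08,xs,ys)
print('w1 tip R-G'); [print(round(y,3),r) for y,r in zip(ys,p[:,:,0]-p[:,:,1])]
xs=[.33,.36,.39,.42,.45,.48]; p=prof(im,T,K,.004,xs,ys)
print('w1 line'); [print(round(y,3),r) for y,r in zip(ys,p[:,:,0]-p[:,:,1])]
for c in ('scene','side'):
    im,d,T,K=cam(c)
    ys=np.arange(-.05,.004,.003); p=prof(im,T,K,.076,[.37,.38,.39,.41,.43,.45,.47],ys).sum(2)//3
    print(c,'stripe'); [print(round(y,3),r) for y,r in zip(ys,p)]
    p=prof(im,T,K,.08,[.315,.32,.325,.33,.335],ys); print('tip'); [print(round(y,3),r) for y,r in zip(ys,p[:,:,0]-p[:,:,1])]
print(get_obs()['time_s'])
E
python3 prof.py
```

```text
w1 stripe
0.13 [194 253 186 184 248 247]
0.133 [194 206 182 189 250 247]
0.136 [195 176 182 188 249 247]
0.139 [196 185 185 186 247 249]
0.142 [196 192 187 172 248 242]
0.145 [193 195 189 185 227 128]
0.148 [141 156 118 178 131 172]
0.151 [34 32 31 36 50 57]
0.154 [ 34 102 109 109 107 105]
0.157 [124 128 134 131 131 135]
0.16 [130 129 137 132 130 132]
0.163 [129 129 138 138 134 135]
0.166 [128 135 140 143 138 137]
0.169 [126 138 141 142 141 139]
w1 tip R-G
-0.045 [28 27 28 27 27]
-0.042 [27 27 28 28 28]
-0.039 [27 28 27 27 28]
-0.036 [27 27 28 27 28]
-0.033 [61 34 28 28 28]
-0.03 [139 139  45  28  29]
-0.027 [68 41 28 28 26]
-0.024 [28 28 26 28 28]
-0.021 [27 27 27 25 28]
-0.018 [28 28 26 28 28]
-0.015 [28 28 28 28 28]
w1 line
-0.045 [28 30 28 27 28  4]
-0.042 [29 28 28 28 27 -1]
-0.039 [ 6  8  7 10 10 -1]
-0.036 [-4 -4 -4 -5 -6 -1]
-0.033 [ 8  6 10  4 -1 -1]
-0.03 [113 124 122 124 122  10]
-0.027 [34 36 40 35 47  6]
-0.024 [-2 -4 -4 -4 -5 -3]
-0.021 [-3 -4 -3 -5 -5 -5]
-0.018 [ 1  1  1 -2  0 -2]
-0.015 [27 28 27 27 26 25]
scene stripe
-0.05 [72 74 75 71 73 71 69]
-0.047 [72 74 75 71
[... 1399 characters left out ...]
 157 158  71  43  50  49]
-0.014 [148 157 154  63  43  49  49]
-0.011 [154 155 154  57  44  47  47]
-0.008 [160 152 154  55  44  47  46]
-0.005 [160 153 155  54  45  47  46]
-0.002 [161 155 158  53  46  47  48]
0.001 [161 156 161  54  46  45  49]
tip
-0.05 [48 44 40 34 36]
-0.047 [60 49 41 35 36]
-0.044 [78 64 47 38 37]
-0.041 [96 77 51 41 38]
-0.038 [101  87  58  44  39]
-0.035 [108  95  68  50  39]
-0.032 [104  99  78  55  41]
-0.029 [86 79 67 53 41]
-0.026 [66 60 52 46 41]
-0.023 [55 48 43 41 41]
-0.02 [46 43 41 41 41]
-0.017 [40 40 41 40 42]
-0.014 [39 40 40 40 41]
-0.011 [39 41 40 40 41]
-0.008 [38 40 40 40 40]
-0.005 [37 40 40 40 41]
-0.002 [38 39 40 41 43]
0.001 [40 40 40 41 43]
18.65
```

All views now agree to within about 2 mm. In the close wrist picture the gap was 178 mm (edge at 0.1485, tip at −0.0295), and the tool has travelled 179 mm. The scene and side profiles put the edge 0–2 mm short. It's flat and held, so I'm handing in.

```bash
python3 - <<'E'
from h import *
o=get_obs(); print(o['tool_pos'],o['force'],o['grip_width'],o['time_s'],np.abs(o['joint_velocities']).max())
print(sign_off())
E
```

```text
[0.45194218 0.19787731 0.08563266] [0.54948106 3.85641427 6.51700105] 0.013654799856343219 18.65 0.11815729608278952
the job is handed in; nothing more can be done
None
```

I lifted the light panel by its handle and let go. I then gripped the board by its batten and slid it about 179 mm out to the pointer. It is still held there, and I handed the job in at 18.7 s; the system gave no verdict.

- **Panel:** a depth fit after release put it at 0.77 rad, inside the 0.655–0.915 range. I did not measure it again after that, but nothing went near it.
- **Leading edge:** it was within about 2 mm of the pointer tip in the wrist, scene and side measurements. Tool travel against the close wrist picture gave up to 1 mm past the tip. The intensity profiles gave up to 2 mm short in the scene view and about 1 mm short in the side view.
- **Disagreements:** the network's `board_front` read about 11 mm short. It was already 15–20 mm out against the wrist measurement before the slide, so I did not trust it. The raw side-view depth edge was also about 10 mm short, but that edge is poorly seen from behind.
- **Board:** the tilt fitted at 0.006–0.011 rad, and by calculation it is about 1° off square and about 2 mm off the riser's centre line. The fingers read 13.7 mm on the 14 mm batten, with a grip setting of 35 N.
- **Pad and tape:** the arm did not go near either, though I took no final measurement of them.

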